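Proof-pull a re-glued heel on the workshop's spring gauge

TASK

One of the three paint jars stands in the path of the pull tester's slide: stand that jar on the cork mat and leave the other things standing where they are. Then pull the sprung slide out by its black paddle until its pointer lines up with the mark clip, without pulling past it, and hold it steady there for about two seconds. Ease it back gently until it is fully home (never let it snap back), and let go.

Things in the scene. Friction and masses are not known exactly. Their poses are not given: they have to be found in the camera images.
- rig: Heel pull tester, fixed: base plate x -100 to +190, 100 wide, 8 mm thick; open gauge housing x -70 to +60, y +-32, top z 45 mm; behind it a vice with a shoe heel, x +95 to +170, y -45 to +75, top z 64 mm. Origin on the table on the slide's axis; the slide pulls out along rig -x. Its path: |y| under 30, x -140 to -290 mm. One jar stands in it (axis x -245 to -205), the others 115 to 130 mm aside.
- pull_slide (a joint): How far the sprung slide is pulled out (m): 0 = fully home, stop at 0.120. A spring (3.3 N at 0, plus 110 N per m) draws it home; damping about 15 N per m/s. Let go well out, it snaps back.
- mark_clip (a joint): Where the steel mark clip sits on the scale (m): the pointer lines up with it when pull_slide has this same value (0.065 to 0.105). The clip stays by friction; do not shift it.
- handle (a point): Grip point of the slide's black upright paddle: 12 mm thick along the pull (rig x), 44 mm wide, from z 27 to 85 mm. The point is on its mid-plane at z 68 mm, rig x = -130 mm minus the pull; axes as the rig's. The steel bar carrying it (24 mm wide, top at z 37 mm) runs from its foot back into the housing, 54 mm behind the paddle at home.
- pointer (a point): End of the thin dark pointer on the slide, over the white scale on the rig's +y rail, z 48 mm; at rig x = +50 mm minus the pull.
- mark (a point): Tip of the dark steel mark clip, which rides outside the rig's +y rail and points inwards at the scale (scale ticks every 10 mm); z 48 mm, clip top at z 53 mm. Its axes are the rig's.
- jar_wide: Wide closed glass paint jar, black lid: diameter 64, height 72 mm, about 0.26 kg. Origin at the centre of its underside, z up.
- jar_tall: Tall slim closed glass paint jar, black lid: diameter 50, height 85 mm, about 0.18 kg. Origin at the centre of its underside, z up.
- jar_squat: Low closed glass paint jar, black lid: diameter 58, height 58 mm, about 0.20 kg. Origin at the centre of its underside, z up.
- mat: Square cork mat, 130 x 130 x 4 mm, fixed on the table, left or right of the robot. Origin at the centre of its underside. The brush cup stands about 115 mm from its centre on its own +x side, the white pot about 112 mm on its -x side; its +-y sides are open.
- plate: White ceramic plate, 170 mm across, 18 mm high, fixed, on the other side from the mat. Origin at the centre of its underside.
- brush_cup: Clear plastic cup of paint brushes, 66 mm across, 177 mm high with its brushes. Origin at the centre of its underside. A bystander: leave it alone.
- pot: White lidded pot, diameter 58, height 55 mm. Origin at the centre of its underside. A bystander: leave it alone.
- glue_bottle: White squeeze bottle with a pointed nozzle, diameter 42, height 130 mm, standing left (+y) of the rig's housing. Origin at the centre of its underside. A bystander.
- tape_roll: Roll of paper tape lying flat, outer diameter 90, height 25 mm, right (-y) of the rig's housing. Origin at the centre of its underside. A bystander.

How it is judged:
By the outcome, as a careful person would: the job done as asked, in the order asked, and still so for the second after the job is handed in, with the robot touching nothing.
It also fails if it takes over 64 s, if anything falls off the work surface, if the arm or the gripper's body presses on something with over 40 N, if the wrist force passes 120 N, or if a joint passes its speed limit or range.

ROBOT

A 7-joint arm with a two-finger parallel gripper is mounted at the origin on the work surface. World frame = base frame: x ahead of the robot, y to its left, z up, the work surface at z = 0. Lengths are in m, angles in rad, forces in N, time in s.
With the tool pointing down it reaches from about 0.35 to 0.9 m from the base axis. Payload 19.9 kg.
Tool frame: the origin (TCP) lies on the centre line of the jaws, within the pads' length; the fingertips stand 22 mm ahead of it and the grasp point (between the pads) lies 3 mm ahead of it (robot.tcp_to_tips is the distance from the TCP to the fingertips, in m); z points along the fingers, y is the line along which they close (so a half turn about z gives the same grasp; the last joint's range is limited). The gripper opens to 94 mm and grips with 3 to 60 N. Pads are 16 mm wide; open, the fingers measure 119 mm over their backs; the gripper's body (75 mm by 177 mm) begins 78 mm behind the grasp point.
Start: joints at [-1.321, 0.417, -0.01, 1.614, 0.005, 1.111, -0.053], TCP at [0.18, 0.599, 0.227] pointing down, gripper open.
Joint ranges: [-2.81, 2.81], [-0.39, 2.02], [-1.27, 1.25], [0.06, 2.57], [-1.19, 4.33], [0.19, 2], [-2.82, 2.82]. Speed limits (rad/s): [1.89, 1.89, 2.39, 2.39, 3.01, 3.01, 3.01].

INTERFACE

Orientations are given as a 3x3 rotation matrix whose columns are the frame's x, y, z axes.
In Python, from rig import robot, grab_frame, camera_info, recognise, cut_out, tip_of, readout gives the robot as it stands. Calls block until the motion is done:
- robot.move_ptp(position, orientation): joint-space move of the TCP to a pose.
- robot.move_linear(position, velocity=0.15, frame=None, threshold=None): straight line of the TCP; frame=None keeps the orientation; velocity is the mean speed in m/s. With threshold (N) it stops when the force on the tool has changed by that much, and returns True; else False.
- robot.goto_joints(angles): joint-space move.
- robot.gripper_to(opening): finger opening in m; the grip force is fixed at half the most; returns when the fingers have stopped.
- robot.pause(seconds).
- robot.ik(position, orientation): joint angles nearest the present ones, or None.
- grab_frame(name): name is "scene" or "top"; returns (picture, depth): 384x512x3 uint8, red, green, blue; 384x512 float32, m along the optical axis (not along the pixel's ray), 0 where there is no reading.
- camera_info(name): a dict with "fx", "fy", "cx", "cy" (pixels), "rvec" (rotation vector, rad) and "tvec" (3), from world to camera coordinates, as OpenCV has them. Camera axes: x right, y down, z forward; pixel columns grow to the right and rows downward; lengths in m; the calibration is good to about 2 mm. A picture is of the moment at which its call begins. camera_info takes no time and is no camera call.
A pose or a line that the arm cannot do raises robot.PlanningError and nothing moves.
- robot.sign_off(): hands the job in; it is judged then, once.
Trained networks look in the newest picture that a camera, given by its name, has taken for a name from the list of things; names that differ only in an ending like _2 or _b are one class to them, and where a whole thing is asked for, a point or a joint stands for the part that bears it (a point fixed in the world has none). Each returns a list of dicts, best first, with "p" (0 to 1); they miss things now and then, are a little off and sometimes report something else, mostly with a low value. They report only what shows in the picture. A call takes as long as a camera call.
- recognise(camera, query): "pixel" ([row, column] in pixels, amid what is visible of it).
- cut_out(camera, query): "pixels" (384x512 bool, what is visible of it) and "pixel" ([row, column] in pixels, amid what is visible of it).
- tip_of(camera, query): "pixel" ([row, column] in pixels: a listed point, or the origin of a listed thing).
Readings, each from a call of its own:
- readout.get_time(): time.
- readout.get_qpos(): joint angles.
- readout.get_joint_vel(): joint speeds.
- readout.get_effort(): joint torques, N m.
- readout.get_ee_pos(): TCP position.
- readout.get_tool_rot(): TCP orientation.
- readout.get_force(): force on the tool from outside, world axes, zero at the start.
- readout.get_moment(): the same for the moment, N m.
- readout.get_opening(): finger opening in m.
- readout.get_grasp_force(): force on a finger pad.
Only numpy, scipy, OpenCV 4.12 (cv2) and the standard library are available. Lean on these libraries where they do the work, as an engineer would, in place of code of your own. Each camera call takes 0.05 s, during which the arm holds its last target. There are 200 camera calls.

## Working session

There is one attempt and no reset: what is moved stays moved. The work goes in short steps, each a Python script; the robot and the scene stay as the last script left them, time stands still between calls to the robot, and variables do not carry over. Pictures are saved under pics/ and viewed, at most 10 in all, crops included, and the job is handed in when it is done.

```bash
ls; mkdir -p pics
cat > h.py <<'E'
import numpy as np, cv2
from rig import robot, grab_frame, camera_info, recognise, cut_out, tip_of, readout
def cam(n):
    c=camera_info(n); R=cv2.Rodrigues(np.array(c["rvec"],float))[0]; return c,R,np.array(c["tvec"],float).ravel()
def ray(n,px):
    c,R,t=cam(n); d=np.array([(px[1]-c["cx"])/c["fx"],(px[0]-c["cy"])/c["fy"],1.]); return -R.T@t, R.T@d
def onz(n,px,z):
    o,d=ray(n,px); return o+d*(z-o[2])/d[2]
def tri(a,b):
    o1,d1=ray("scene",a); o2,d2=ray("top",b)
    s=np.linalg.lstsq(np.c_[d1,-d2],o2-o1,rcond=None)[0]; p,q=o1+s[0]*d1,o2+s[1]*d2
    return (p+q)/2,np.linalg.norm(p-q)
def cloud(n,dep,mask):
    c,R,t=cam(n); r,k=np.nonzero(mask&(dep>0)); z=dep[r,k]
    P=np.c_[(k-c["cx"])/c["fx"]*z,(r-c["cy"])/c["fy"]*z,z]; return (P-t)@R
E
python3 - <<'E'
from h import *
im={}
for n in("scene","top"):
    p,d=grab_frame(n); im[n]=p; cv2.imwrite(f"pics/{n}0.png",p[:,:,::-1]); np.save(f"pics/{n}0d.npy",d)
    print(n,cam(n)[1:][0].round(2).tolist(), (-cam(n)[1].T@cam(n)[2]).round(3), camera_info(n)["fx"])
for q in["rig","handle","pointer","mark","jar_wide","jar_tall","jar_squat","mat","plate","brush_cup","pot","glue_bottle","tape_roll"]:
    px={}
    for n in im:
        r=tip_of(n,q); px[n]=r[0]["pixel"] if r else None
        print(q,n,[(np.round(x["pixel"],1).tolist(),round(x["p"],2)) for x in r[:2]],end=" ")
    if all(v is not None for v in px.values()): a,b=tri(px["scene"],px["top"]); print(a.round(4),round(b,4))
    else: print()
print(readout.get_time())
E
```

```text
pics
rig.py
scene [[0.06, 1.0, 0.01], [0.69, -0.04, -0.72], [-0.72, 0.05, -0.69]] [ 1.374 -0.074  0.853] 409.32690805060014
top [[-0.0, -1.0, 0.01], [-1.0, 0.0, -0.07], [0.07, -0.01, -1.0]] [ 0.453 -0.     1.34 ] 383.04397195508744
rig scene [([255.3, 225.8], 0.62)] rig top [([154.0, 270.5], 0.75), ([135.0, 262.5], 0.2)] [ 0.7018 -0.0797 -0.0052] 0.0013
handle scene [([198.9, 225.7], 0.76)] handle top [([187.2, 272.7], 0.86)] [ 0.5755 -0.0777  0.0792] 0.0058
pointer scene [([256.4, 236.2], 0.69), ([198.0, 136.7], 0.59)] pointer top [([136.9, 265.2], 0.94), ([161.9, 259.7], 0.6)] [ 0.7506 -0.0563  0.0511] 0.0035
mark scene [([226.8, 237.6], 0.37)] mark top [([223.2, 347.0], 0.54), ([160.6, 262.6], 0.39)] [ 0.5041 -0.1918 -0.0234] 0.3228
jar_wide scene [([191.9, 219.9], 0.86)] jar_wide top [([222.5, 271.5], 0.71)] [ 0.459  -0.0863 -0.0038] 0.0109
jar_tall scene [([215.2, 264.7], 0.89)] jar_tall top [([190.6, 236.9], 0.73)] [0.5708 0.0374 0.0031] 0.0053
jar_squat scene [([213.2, 185.4], 0.78), ([247.0, 178.7], 0.44)] jar_squat top [([195.6, 307.2], 0.64)] [ 0.5525 -0.1985  0.0073] 0.0141
mat scene [([182.4, 355.7], 0.59)] mat top [([227.9, 151.1], 0.88)] [ 0.4414  0.3365 -0.0014] 0.005
plate scene [([195.5, 136.7], 0.93)] plate top [([221.8, 344.6], 0.65)] [ 0.4609 -0.34   -0.0035] 0.0052
brush_cup scene [([207.6, 380.0], 0.96)] brush_cup top [([194.5, 143.7], 0.92)] [0.5594 0.3698 0.0028] 0.0088
pot scene [([161.7, 334.9], 0.93), ([247.9, 260.0], 0.51)] pot top [([258.4, 168.6], 0.49)] [ 0.3376  0.2836 -0.0004] 0.0137
glue_bottle scene [([249.4, 263.6], 0.87)] glue_bottle top [([158.5, 244.2], 0.47)] [ 0.6865  0.0176 -0.0066] 0.0067
tape_roll scene [] tape_roll top [([157.8, 306.3], 0.6), ([157.8, 244.9], 0.18)] 
1.4
```

View pics/scene0.png

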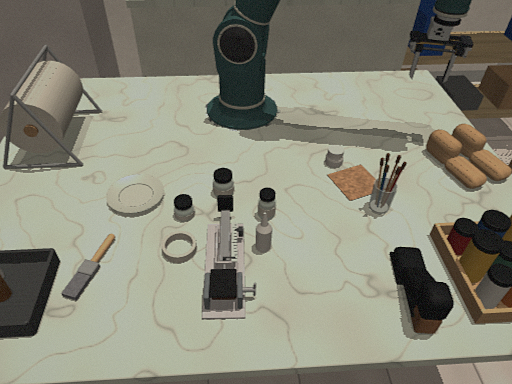

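View pics/top0.png

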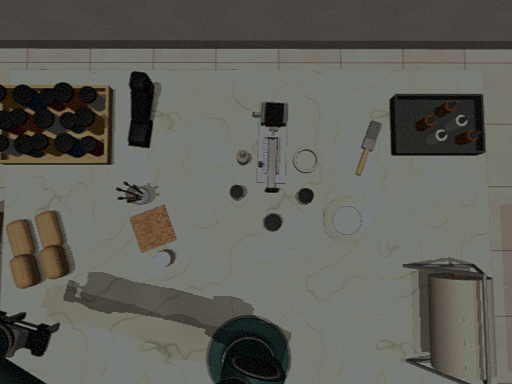

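Run:
```python
import cv2
a=cv2.imread('pics/scene0.png')[185:285,195:295];b=cv2.imread('pics/top0.png')[115:215,225:325]
cv2.imwrite('pics/crop0.png',cv2.resize(cv2.hconcat([a,b]),(800,400),interpolation=cv2.INTER_CUBIC))
```

```text
(no output)
```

View pics/crop0.png

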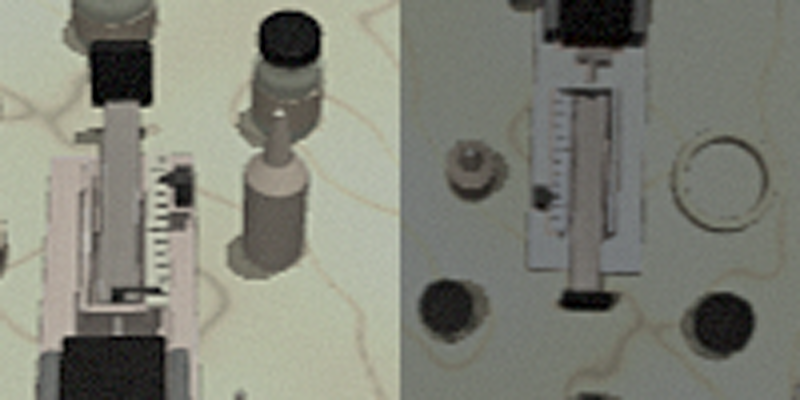

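Run:
```python
from h import *
D={}
for n in("scene","top"): D[n]=grab_frame(n)[1]
for q in["jar_wide","jar_tall","jar_squat","handle","mark","rig","mat","brush_cup","pot","glue_bottle","tape_roll"]:
    for n in D:
        r=cut_out(n,q)
        if not r: print(q,n,None); continue
        P=cloud(n,D[n],r[0]["pixels"]); zt=np.percentile(P[:,2],95) if len(P) else 0
        T=P[P[:,2]>zt-.008]
        c,s,a=cv2.minAreaRect((T[:,:2]*1000).astype(np.float32))
        print(q,n,round(r[0]["p"],2),len(P),"zt",zt.round(4),"med",np.median(P,0).round(4),"topmid",((T.max(0)+T.min(0))/2).round(4),"rect",np.round(c,1),np.round(s,1),round(a,1), "pix",np.round(r[0]["pixel"],1))
# base plate / rig yaw
r=cut_out("top","rig")[0]["pixels"]; P=cloud("top",D["top"],r); B=P[(P[:,2]<.02)&(P[:,2]>.003)]
print(cv2.minAreaRect((B[:,:2]*1000).astype(np.float32)))
r=cut_out("top","mat")[0]["pixels"]; P=cloud("top",D["top"],r);print(cv2.minAreaRect((P[:,:2]*1000).astype(np.float32)))
for nm,a,b in(("mark",(229.5,236),(164,262)),("pointer",(258,235),(138,266))):
    print(nm,tri(a,b),onz("scene",a,.048),onz("top",b,.048))
for q in("pointer","mark"):
    for n in D: print(q,n,[(x["pixel"],round(x["p"],2),onz(n,x["pixel"],.048).round(4)) for x in tip_of(n,q)])
```

```text
jar_wide scene 0.72 485 zt 0.0743 med [ 0.4809 -0.0802  0.0569] topmid [ 0.4618 -0.0802  0.0717] rect [463.1 -81.3] [56.3 52. ] 33.8 pix [181.7 223.7]
jar_wide top 0.78 298 zt 0.0761 med [ 0.4605 -0.0775  0.0709] topmid [ 0.4606 -0.0781  0.0735] rect [460.6 -78.1] [53.2 52.9] 89.5 pix [223.3 271.5]
jar_tall scene 0.89 504 zt 0.0873 med [0.5796 0.0377 0.06  ] topmid [0.615  0.0381 0.1054] rect [615.6  35.2] [ 41.1 141.2] 84.7 pix [203.4 266.8]
jar_tall top 0.59 186 zt 0.0898 med [0.5593 0.0404 0.0845] topmid [0.5627 0.042  0.0872] rect [562.7  42. ] [42.5 40. ] 89.8 pix [192.  236.3]
jar_squat scene 0.57 478 zt 0.0603 med [ 0.5676 -0.1916  0.0466] topmid [ 0.5527 -0.1932  0.0573] rect [ 552.4 -193.2] [49.7 50.4] 72.8 pix [209.8 186.3]
jar_squat top 0.58 239 zt 0.0624 med [ 0.5495 -0.1872  0.057 ] topmid [ 0.5508 -0.1919  0.0599] rect [ 549.5 -191. ] [49.1 48.3] 54.9 pix [194.6 306.5]
handle scene 0.81 711 zt 0.0837 med [ 0.6236 -0.0795  0.0385] topmid [ 0.5709 -0.0753  0.0817] rect [570.6 -75.2] [40.9 14.6] 88.2 pix [220.6 226.6]
handle top 0.71 405 zt 0.0846 med [ 0.6517 -0.0782  0.0
[... 2132 characters left out ...]
35.400146484375), (132.59584045410156, 131.99404907226562), 20.112743377685547)
mark (array([ 0.65802642, -0.04892054,  0.0453773 ]), np.float64(0.004089827982660546)) [ 0.66017881 -0.05103456  0.048     ] [ 0.65772945 -0.04678368  0.048     ]
pointer (array([ 0.74871031, -0.05938538,  0.04253708]), np.float64(0.003642886887856843)) [ 0.75309222 -0.05768179  0.048     ] [ 0.74735741 -0.06094747  0.048     ]
pointer scene [([258.1, 229.1], 0.79, array([ 0.7525, -0.0721,  0.048 ]))]
pointer top [([137.1, 265.4], 0.88, array([ 0.7505, -0.0589,  0.048 ]))]
mark scene [([224.8, 233.8], 0.65, array([ 0.6433, -0.0561,  0.048 ]))]
mark top [([161.9, 264.3], 0.47, array([ 0.6649, -0.0547,  0.048 ]))]
```

```bash
cat >> h.py <<'E'
def down(deg):  # closing line at this world angle, tool down; nearest half turn
    a=np.radians(deg); b,c=np.cos(a),np.sin(a); R=np.array([[-c,b,0],[-b*-1,c,0],[0,0,-1.]]).copy()
    R[:,1]=[b,c,0]; R[:,2]=[0,0,-1]; R[:,0]=np.cross(R[:,1],R[:,2]); return R
E
python3 - <<'E'
from h import *
print(readout.get_tool_rot(),readout.get_time())
J=np.array([.461,-.0787]); M=np.array([.4415,.335]); H=np.array([.569,-.075])
def rep(p,a):
    for k in(0,180): q=robot.ik([*p],down(a+k)); print(p,a+k,None if q is None else np.round(q,2))
for z in(.30,.039): rep([*J,z],87.2)
rep([*M,.043],110.5)
rep([*H,.071],-2.8); rep([*(H-.1*np.array([np.cos(.049),-np.sin(.049)])),.071],-2.8)
E
```

```text
[[-9.57729343e-01  2.87670827e-01 -2.66187490e-05]
 [ 2.87670828e-01  9.57729334e-01 -1.29191189e-04]
 [-1.16709796e-05 -1.31387630e-04 -9.99999991e-01]] 2.9
[np.float64(0.461), np.float64(-0.0787), 0.3] 87.2 [-0.72  0.07  0.87  1.92 -0.06  1.18  1.69]
[np.float64(0.461), np.float64(-0.0787), 0.3] 267.2 [-0.86  0.08  1.03  1.92 -0.07  1.18 -1.43]
[np.float64(0.461), np.float64(-0.0787), 0.039] 87.2 [-0.31  0.48  0.49  2.15 -0.4   0.6   1.99]
[np.float64(0.461), np.float64(-0.0787), 0.039] 267.2 [-0.69  0.69  1.    2.16 -0.87  0.78 -0.73]
[np.float64(0.4415), np.float64(0.335), 0.043] 110.5 [-0.7   0.54 -0.01  1.92  0.01  0.68  1.22]
[np.float64(0.4415), np.float64(0.335), 0.043] 290.5 [-1.07  0.59  0.47  1.93 -0.4   0.71 -1.58]
[np.float64(0.569), np.float64(-0.075), 0.071] -2.8 [-0.41  0.61  0.64  1.88 -0.49  0.81  0.44]
[np.float64(0.569), np.float64(-0.075), 0.071] 177.2 [-0.68  0.83  1.08  1.89 -0.89  1.   -2.38]
[np.float64(0.4691200259819181), np.float64(-0.07010196058128408), 0.071] -2.8 [-0.66  0.56  0.93  2.13 -0.66  0.77  0.65]
[np.float64(0.4691200259819181), np.float64(-0.07010196058128408), 0.071] 177.2 [-0.76  0.66  1.08  2.13 -0.81  0.85 -2.36]
```

Run:
```python
from h import *
J=[.461,-.0787]; M=[.4415,.335]
robot.goto_joints([.17,.07,0,1.92,0,1.152,1.69])
print(readout.get_ee_pos().round(3),readout.get_time())
robot.move_ptp([*J,.15],down(87.2)); print(readout.get_qpos().round(2))
print(robot.move_linear([*J,.039],.12,threshold=8),readout.get_ee_pos().round(4))
robot.gripper_to(.03); print(readout.get_opening(),readout.get_grasp_force(),readout.get_time())
```

```text
[ 0.452 -0.108  0.287] 5.5833
[ 0.13  0.24 -0.03  2.07  0.01  0.84  1.62]
False [ 0.4615 -0.0788  0.0397]
0.06309727961129258 30.001155888458015 7.8583
```

Good grip at 63 mm on the 64 mm jar.

Run:
```python
from h import *
J=[.461,-.0787]; M=[.4415,.335]
robot.move_linear([*J,.2],.15); print(readout.get_opening(),readout.get_grasp_force(),readout.get_force().round(1))
robot.move_ptp([*M,.2],down(110.5)); print(readout.get_qpos().round(2))
robot.move_linear([*M,.055],.12)
print(robot.move_linear([*M,.041],.04,threshold=4),readout.get_ee_pos().round(4),readout.get_force().round(1))
robot.gripper_to(.09); robot.pause(.2)
robot.move_linear([*M,.25],.2); print(readout.get_time())
p,d=grab_frame("scene"); cv2.imwrite("pics/scene1.png",p[:,:,::-1])
```

```text
0.06344539513958937 29.999431249452755 [ 0.3 -0.5 -2.3]
[-0.39  0.34 -0.38  1.81  0.15  1.02  1.1 ]
True [0.4416 0.335  0.0424] [ 0.7  0.7 -2.2]
14.325
```

View pics/scene1.png

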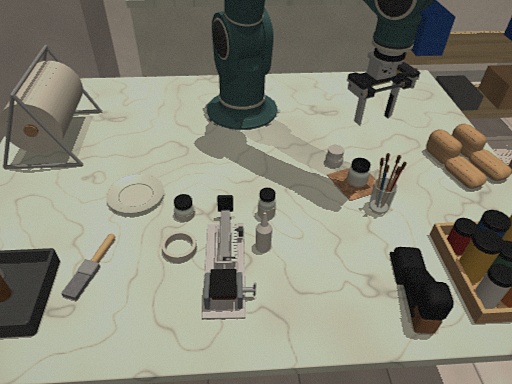

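Run:
```python
from h import *
H=[.569,-.075]
robot.gripper_to(.04)
robot.goto_joints([.13,.2,0,1.75,0,np.pi-1.95,.08])
print(readout.get_ee_pos().round(3),readout.get_time())
robot.move_ptp([*H,.16],down(-2.8)); print(readout.get_qpos().round(2))
f0=readout.get_force(); print("f0",f0.round(2))
print(robot.move_linear([*H,.073],.1,threshold=6),readout.get_ee_pos().round(4))
print(readout.get_force().round(2))
robot.gripper_to(0.0); robot.pause(.2); print(readout.get_opening(),readout.get_grasp_force(),readout.get_force().round(2),readout.get_ee_pos().round(4),readout.get_time())
```

```text
[ 0.528 -0.099  0.295] 16.9083
[ 0.09  0.4  -0.02  1.81  0.01  0.94  0.02]
f0 [-0.32 -0.42  0.51]
False [ 0.5694 -0.075   0.0736]
[-0.41  0.42 -0.23]
0.01188100790842941 29.998680353164673 [3.58 0.24 1.46] [ 0.5693 -0.075   0.0732] 19.3
```

Run:
```python
from h import *
u=np.array([np.cos(np.radians(2.8)),-np.sin(np.radians(2.8)),0]); p0=np.array([.569,-.075,.073])
for k in range(1,6):
    robot.move_linear(p0+u*.001*k,.01); robot.pause(.1)
    F=readout.get_force(); print(k,readout.get_ee_pos().round(4),F.round(2))
    if F@u<1: break
print(readout.get_time())
```

```text
1 [ 0.5696 -0.075   0.0731] [-2.32 -0.06  6.78]
19.65
```

Run:
```python
from h import *
u=np.array([np.cos(np.radians(2.8)),-np.sin(np.radians(2.8)),0]); h0=np.array([.5695,-.075,.073])
robot.move_linear(h0-u*.070,.04); robot.pause(.2)
print(readout.get_ee_pos().round(4),readout.get_force().round(2),readout.get_opening())
im=[]
for n in("scene","top"):
    p=np.mean([grab_frame(n)[0].astype(float) for _ in range(4)],0).astype(np.uint8)
    cv2.imwrite(f"pics/{n}2.png",p[:,:,::-1])
    for q in("pointer","mark"): print(n,q,[(np.round(x["pixel"],1),round(x["p"],2),onz(n,x["pixel"],.048).round(4)) for x in tip_of(n,q)])
    r,c=(205,205) if n=="scene" else (135,245)
    im.append(cv2.resize(p[r:r+50,c:c+50,::-1],(400,400),interpolation=cv2.INTER_CUBIC))
cv2.imwrite("pics/crop2.png",cv2.hconcat(im)); print(readout.get_time())
```

```text
[ 0.5003 -0.072   0.0731] [10.38 -2.94 -4.66] 0.011713104075605517
scene pointer [(array([235.1, 231. ]), 0.97, array([ 0.6787, -0.0648,  0.048 ])), (array([249.3, 263.3]), 0.53, array([0.7301, 0.0142, 0.048 ]))]
scene mark [(array([225.4, 235.4]), 0.44, array([ 0.6457, -0.052 ,  0.048 ]))]
top pointer [(array([157.9, 261.1]), 0.45, array([ 0.6787, -0.0438,  0.048 ]))]
top mark [(array([153.6, 269.1]), 0.6, array([ 0.6934, -0.0712,  0.048 ])), (array([161.7, 262.9]), 0.45, array([ 0.6656, -0.0499,  0.048 ]))]
22.3667
```

View pics/crop2.png

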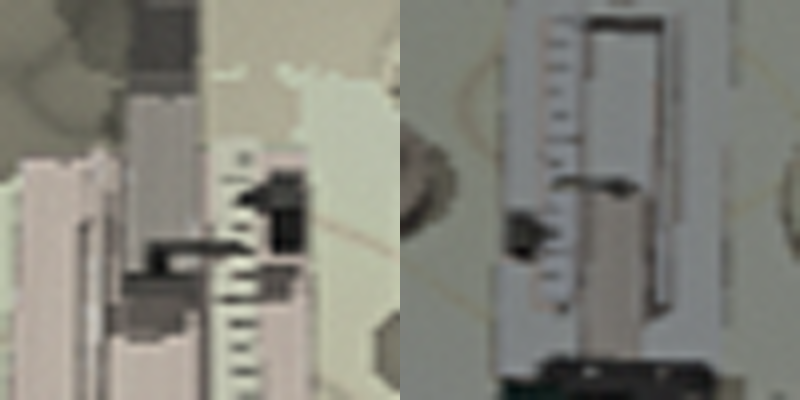

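Run:
```python
from h import *
for n,a,b in(("scene",(229.6,235),(235.9,235.6)),("top",(135+235/8,245+155/8),(135+182/8,245+155/8))): print(n,onz(n,b,.048)-onz(n,a,.048))
u=np.array([np.cos(np.radians(2.8)),-np.sin(np.radians(2.8)),0]); h0=np.array([.5695,-.075,.073])
robot.move_linear(h0-u*.0862,.03); robot.pause(.2)
e=readout.get_ee_pos(); print(e.round(4),(h0-e)@u)
im=[]
for n in("scene","top"):
    p=np.mean([grab_frame(n)[0].astype(float) for _ in range(4)],0).astype(np.uint8)
    cv2.imwrite(f"pics/{n}3.png",p[:,:,::-1])
    r,c=(215,220) if n=="scene" else (148,248)
    im.append(cv2.resize(p[r:r+25,c:c+25,::-1],(400,400),interpolation=cv2.INTER_CUBIC))
cv2.imwrite("pics/crop3.png",cv2.hconcat(im)); print(readout.get_time())
```

```text
scene [2.17119095e-02 6.07077549e-04 1.11022302e-16]
top [ 0.02275991 -0.00013278  0.        ]
[ 0.4843 -0.0713  0.0732] 0.08530940405258082
23.6583
```

View pics/crop3.png

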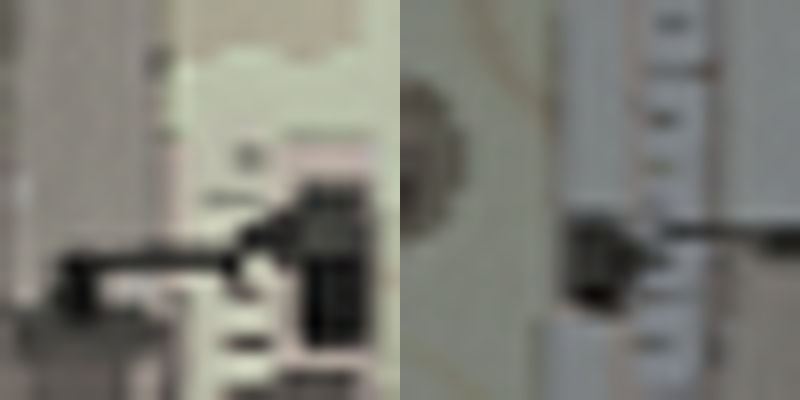

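Run:
```python
from h import *
u=np.array([np.cos(np.radians(2.8)),-np.sin(np.radians(2.8)),0]); h0=np.array([.5695,-.075,.073])
robot.move_linear(h0-u*.0889,.02); robot.pause(.2)
e=readout.get_ee_pos(); print(e.round(4),(h0-e)@u)
im=[]
G=lambda f:cv2.cvtColor(cv2.imread(f),cv2.COLOR_BGR2GRAY).astype(int)
np.set_printoptions(linewidth=200)
for n in("scene","top"):
    p=np.mean([grab_frame(n)[0].astype(float) for _ in range(6)],0).astype(np.uint8)
    cv2.imwrite(f"pics/{n}4.png",p[:,:,::-1])
    r,c=(215,220) if n=="scene" else (148,248)
    im.append(cv2.resize(p[r:r+25,c:c+25,::-1],(400,400),interpolation=cv2.INTER_CUBIC))
    rs,cs=(slice(224,240),slice(230,244)) if n=="scene" else (slice(154,172),slice(257,269))
    for k in(0,2,4) : print(n,k,rs,cs); print(G(f"pics/{n}{k}.png")[rs,cs])
cv2.imwrite("pics/crop4.png",cv2.hconcat(im)); print(readout.get_time())
```

```text
[ 0.4816 -0.0712  0.0732] 0.08794156873995584
scene 0 slice(224, 240, None) slice(230, 244, None)
[[142 175 180 179 157 129 154 170 166 166 167 172 167 176]
 [143 174 180 182 167 138 158 175 165 168 170 167 166 178]
 [138 174 181 179 177 181 185 179 144  98 105 101 112 158]
 [138 173 161 134 142 140 160 162 103  46  47  51  78 148]
 [143 175 180 187 189 174 127  65  56  62  62  61  85 126]
 [138 171 180 184 149  50  35  44  48  67  65  59  60 113]
 [139 176 179 167 113  59  60  47  52  60  60  57  58 116]
 [143 176 179 186 193 202 164  84  54  25  29  33  40 106]
 [138 161 168 184 178 182 185 169 113  30  31  36  42 105]
 [126 128 173 166 112  90 145 163 106  21  34  37  33 115]
 [122 131 176 187 186 192 182 157 110  25  20  31  36 110]
 [ 74 128 177 185 175 181 172 157 111   8  22  22  42 110]
 [ 82 134 177 163 106  67  87 155 146  51  60  59  82 125]
 [ 96 132 178 187 190 196 183 171 167 161 165 158 156 153]
 [ 94 131 172 183 182 182 161 103  69  72  73  70 117 160]
 [ 79 135 176 162 104  75  77  84  76  81  82  84 120 142]]
scene 2 slice(224, 240, None) slice(230, 244, None)
[[144
[... 4151 characters left out ...]
121 111 106 120 121  99 116]
 [116 121 129 129 130 125 124 126 129 122  99 116]
 [113 119 130 129 128 124 113 119 130 122 100 115]
 [112  89  80  79  96 107 108 108 122 122 102 117]
 [111  70  43  42  61  96 121 115 107 100  86 112]
 [112  73  45  43  37  44  60  52  60  63  58  56]
 [109  72  47  46  31  41  60  80 116 123 100  94]
 [107  67  44  44  41  64 113 129 131 114  83  88]
 [110  70  28  17  42  81  95 102 110 107  93  93]
 [123 122  91  62  71 101 123 129 129 118  94  95]
 [119 131 132 131 126 124 127 128 128 116  93 109]
 [119 128 128 129 122 109  94 101 121 116  84 104]
 [118 128 127 128 123 123 125 128 130 117  81 102]
 [118 128 128 127 122 124 128 129 129 110  96 110]]
24.7417
```

View pics/crop4.png

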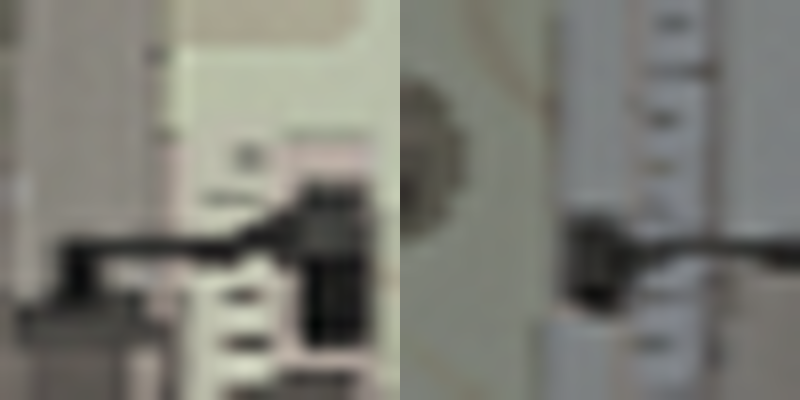

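```bash
cat > m.py <<'E'
from h import *
u=np.array([np.cos(np.radians(2.8)),-np.sin(np.radians(2.8)),0]); h0=np.array([.5695,-.075,.073])
G=lambda f:cv2.cvtColor(cv2.imread(f),cv2.COLOR_BGR2GRAY).astype(float)
def cen(k):
    o=[]
    for n,rs,cs in(("scene",slice(226,240),slice(231,234)),("top",slice(155,170),slice(264,267))):
        b=G(f"pics/{n}0.png")[rs,cs]; p=G(f"pics/{n}{k}.png")[rs,cs]; d=b*np.median(p/b)-p; d[d<8]=0
        o.append((d.sum(1)@np.arange(rs.start,rs.stop)/d.sum()).round(2))
    return o
def shot(k):
    for n in("scene","top"):
        p=np.mean([grab_frame(n)[0].astype(float) for _ in range(5)],0).astype(np.uint8); cv2.imwrite(f"pics/{n}{k}.png",p[:,:,::-1])
E
python3 - <<'E'
from m import *
for k in(2,3,4): print(k,cen(k))
robot.move_linear(h0-u*.0914,.02); robot.pause(.2); e=readout.get_ee_pos(); print((h0-e)@u); shot(5); print(cen(5),readout.get_time())
im=[]
for n,r,c in(("scene",215,220),("top",148,248)): im.append(cv2.resize(cv2.imread(f"pics/{n}5.png")[r:r+25,c:c+25],(400,400),interpolation=cv2.INTER_CUBIC))
cv2.imwrite("pics/crop5.png",cv2.hconcat(im))
E
```

```text
2 [np.float64(235.74), np.float64(157.28)]
3 [np.float64(230.7), np.float64(162.0)]
4 [np.float64(230.18), np.float64(162.75)]
0.09041636468957799
[np.float64(229.6), np.float64(163.6)] 25.7167
```

View pics/crop5.png

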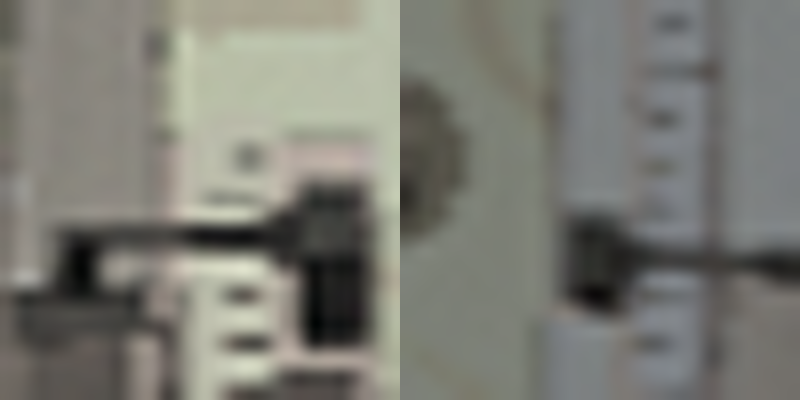

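Run:
```python
from m import *
robot.move_linear(h0-u*.0917,.01); robot.pause(2.6); e=readout.get_ee_pos(); print((h0-e)@u,readout.get_force().round(1))
robot.move_linear(h0-u*.006,.025)
robot.move_linear(h0+u*.0000,.01); robot.pause(.2)
for k in range(5):
    F=readout.get_force(); e=readout.get_ee_pos(); print(k,((h0-e)@u).round(5),F.round(2))
    if F@u<-1.5: break
    robot.move_linear(h0+u*.0004*(k+1),.01); robot.pause(.15)
print(readout.get_time())
shot(6); print([(n,recognise(n,"handle")[0]["pixel"], [ (x["pixel"],round(x["p"],2)) for x in tip_of(n,"pointer")]) for n in("scene","top")])
```

```text
0.090702482043111 [13.1 -4.5 -7.2]
0 0.0 [ 3.57 -1.26  6.28]
1 -0.00011 [ 0.5  -0.9   8.69]
2 -0.00014 [-2.54 -0.13 10.48]
33.8917
[('scene', [228.1, 226.7], [([257.6, 232.4], 0.68)]), ('top', [151.3, 312.8], [([138.1, 261.9], 0.59), ([221.3, 345.3], 0.45)])]
```

Home found by the stop's reaction; release, rise and check.

Run:
```python
from m import *
robot.gripper_to(.04); robot.pause(.2); print(readout.get_force().round(2),readout.get_opening())
e=readout.get_ee_pos(); robot.move_linear([e[0],e[1],.25],.1); robot.pause(.3)
shot(7); D=grab_frame("top")[1]
# compare the pointer at home / the clip with the first picture
for n,r,c in(("scene",slice(250,264),slice(224,242)),("scene",slice(222,236),slice(228,246)),("top",slice(132,144),slice(260,275)),("top",slice(156,172),slice(254,266))):
    print(n,np.abs(G(f"pics/{n}7.png")-G(f"pics/{n}0.png"))[r,c].max())
for q in("jar_wide",): 
    m=cut_out("top",q); P=cloud("top",D,m[0]["pixels"]); print(q,np.median(P,0).round(3),np.percentile(P[:,2],95))
im=cv2.imread("pics/scene7.png"); cv2.imwrite("pics/fin.png",im); print(readout.get_time())
```

```text
[ 0.05 -1.    0.07] 0.04015791424967848
scene 9.0
scene 23.0
top 98.0
top 116.0
jar_wide [0.442 0.329 0.076] 0.08109233695273795
38.2417
```

View pics/fin.png

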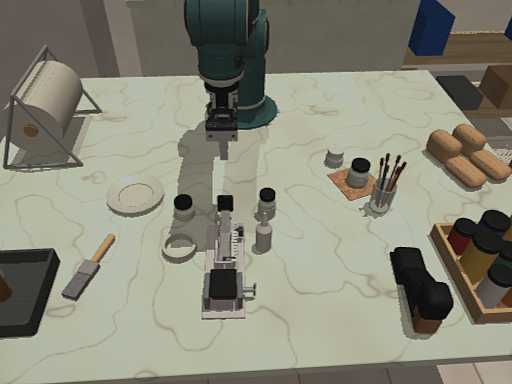

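```bash
python3 -c "
from rig import robot; print(robot.sign_off())"
```

```text
the job is handed in; nothing more can be done
None
```

I moved the wide jar onto the cork mat. Then I pulled the slide to about 90.7 mm (the mark measured 90 to 92 mm), held it there for 2.6 s, eased it back to its stop, released it and handed the job in at about 38 s of the 64 s allowed.

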